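# Roll a battery cell onto the contact line of a cell tester and close the contact

## Robot

A 6-joint arm with a two-finger parallel gripper is mounted at the origin on the work surface. World frame = base frame: x ahead of the robot, y to its left, z up, the work surface at z = 0. Lengths are in mm, angles in rad, forces in N, time in s.
With the tool pointing down it reaches from about 325 to 875 mm from the base axis. Payload 4.4 kg.
Tool frame: the origin (TCP) lies on the centre line of the jaws, within the pads' length; the fingertips stand ahead of it and the grasp point (between the pads) lies 6 mm ahead of it (ctrl.tcp_to_tips is the z of the fingertips in the tool frame, in mm); z points along the fingers, y is the direction in which the jaws open and shut (so a half turn about z gives the same grasp; the last joint's range is limited). The gripper opens to 85 mm and grips with 20 to 120 N. Pads are 22 mm wide; open, the fingers measure 114 mm over their backs; the gripper's body (76 mm by 85 mm) begins 54 mm behind the grasp point. The pads swing forward as they close: fully open they stand 13 mm farther back than shut.
Start: joints at [-1.454, 0.207, 1.542, -0, 1.393, -0.15], TCP at [151.584, -554.662, 256.282] pointing down, gripper open.
Joint ranges: [-2.73, 2.73], [-0.86, 2.22], [0.23, 2.46], [-1.11, 4.25], [0.08, 2.63], [-2.82, 2.82]. Speed limits (rad/s): [2.79, 2.79, 3.14, 3.14, 3.14, 3.14].

## Interface

Orientations are given as a 3x3 rotation matrix whose columns are the frame's x, y, z axes.
In Python, from plant import ctrl, sensors, optics gives the robot as it stands. Calls block until the motion is done:
- ctrl.move_ptp(position, orientation): joint-space move of the TCP to a pose.
- ctrl.move_l(position, rot=None, vel=150, threshold=None): straight line of the TCP; rot=None keeps the orientation; vel is the mean speed in mm/s. With threshold (N) it stops when the force on the tool has changed by that much, and returns True; else False.
- ctrl.set_joints(angles): joint-space move.
- ctrl.gripper_to(opening, force=None): finger opening in mm; force is the grip in N (None keeps the last); returns when the fingers have stopped.
- ctrl.hold(seconds).
- ctrl.solve_ik(position, orientation): joint angles nearest the present ones, or None.
- sensors.read_state(): the state.
- optics.grab_frame(name): name is "side" or "top" or "wrist"; returns (picture, depth): 400x640x3 uint8, red, green, blue; 400x640 float32, mm along the optical axis (not along the pixel's ray), 0 where there is no reading.
- optics.camera_params(name): a dict with "mtx" (3x3 intrinsics, pixels), "k1" (the pictures are not rectified: a ray, as slopes to the right and down, at radius r is drawn at 1 + k1 r^2 times it, then the intrinsics apply), "R" (3x3) and "t" (3): a world point X has camera coordinates R X + t; the wrist camera has in their place "T_tool_cam" (4x4, takes a point from camera to tool coordinates, whose origin is the TCP and whose axes are the flange's). Camera axes: x right, y down, z forward; pixel columns grow to the right and rows downward; lengths in mm; the calibration is good to about 2 mm. A picture is of the moment at which its call begins: read the wrist's pose just before it. camera_params takes no time and is no camera call.
A pose or a line that the arm cannot do raises ctrl.MotionError and nothing moves.
- ctrl.finish_job(): hands the job in, once; it reports no verdict.
The state is a dict: "t": time; "q": joint angles; "qvel": joint speeds; "tau": joint torques, N m; "eef_pos": TCP position; "eef_rot": TCP orientation; "force": force on the tool from outside, world axes, zero at the start; "wrist_torque": the same for the moment, N m; "grip_width": finger opening in mm.
Only numpy, scipy, OpenCV 4.12 (cv2) and the standard library are available. Lean on these libraries where they do the work, as an engineer would, in place of code of your own. Each camera call takes 0.05 s, during which the arm holds its last target. There are 200 camera calls.

## Task

Put the battery cell that lies on the tester's bed on test, without picking it up: push the top of the cell sideways with the fingertips so that it rolls along the bed onto the marked line, and leave it lying there square to the contacts. Then push the sliding contact up against the cell's end until the cell sits snug between the two contacts. Leave the copper bar on the bed and the other things on the bench where they are.

Things in the scene. Friction and masses are not known exactly. Their poses are not given: they have to be found in the camera images.
- tester: Bench tester for round battery cells, fixed. Origin on its underside below the middle of the bed; z up, y along the bed, x across it from the sliding contact to the console. The base is 12 mm high; at y = 0 a tongue of it, 64 mm wide, reaches back to x = -122 mm and carries a steel rail (14 mm wide, top 18 mm above the origin) on which the contact slides.
- line (a point): Middle of the black line, 2.5 mm wide, that runs across the bed along x at y = 0; at x = 0, z = 14 mm in the tester's frame. The bed is a flat pale strip, 280 mm long in y, x -38 to +34 mm, top at z = 14 mm. Guides 6 mm higher than the bed stand along both its long edges (inner faces x = -38 and +34 mm). Fingertips grip the cell well: shoved hard from behind it tends to jam or skid.
- fixed_contact (a point): Flush brass disc in the upright face of the grey console: at x = +34 mm, y = 0, z = 27 mm in the tester's frame. The console stands along the middle of the bed's far edge: x +34 to +118 mm, y -70 to +70 mm, top 41 mm above the tester's origin.
- cell: The cell to test: dark grey cylinder, 26 mm diameter, 65 mm long, 75 to 120 g, lying across the bed 65 to 95 mm to either side of the line, button end to the console. Origin at its centre, 13 mm above the bed; x along it to the button end, the other axes turn as it rolls. Pressed lightly on top and drawn sideways it rolls half as far as the fingertip goes, and stops when let go.
- slide (a joint): Sliding contact, m along the tester's x: 0 fully back, 0.024 front stop; at about 0.017 it touches a cell on the line whose button end is against the fixed contact. Starts at 0 to 0.005. It stays where it is left; about 2 N moves it.
- slide_tip (a point): Front of the sliding contact's brass tip, a disc 12 mm across facing +x, 27 mm above the tester's origin, at x = -48 mm + slide, y = 0 in the tester's frame, with the tester's axes.
- slide_back (a point): Middle of the back (-x) face of the black thumb plate of the sliding contact, where it is pushed towards +x: at x = -85 mm + slide, y = 0, z = 40 mm in the tester's frame. The plate is 44 mm wide in y, 6 mm thick and reaches from 18 to 56 mm above the tester's origin.
- bar: Bystander: flat copper bar (for zeroing the tester), 62 x 20 x 10 mm, lying on the bed on the other side of the line from the cell, 65 to 95 mm from the line. Origin at the centre of its underside.
- spare_cell: Bystander: another cell like the first, standing upright on the mat beside the tester. Origin at the centre of its foot.
- driver: Bystander: small screwdriver with a black handle, 160 mm long, lying on the mat beside the tester. Origin at the middle of its length, on its underside; x along it towards the tip.
- bit_case: Bystander: open red case of screwdriver bits, 70 x 110 x 18 mm, lying on the mat. Origin at the centre of its underside.
Mind the look-alikes: they are no part of the job. Leave any pink or yellow look-alike of the cell alone.

How it is judged (in metres and radians):
On the way, in this order (a step that is already met when the one before it is completed fails the run):
1. the cell rolls along the bed (angular speed of cell above 0.3 rad/s and height (world z) of cell below 0.035 m), for 0.2 s.
2. the cell lies still on the marked line, before the contact is closed (y of cell in the frame of tester between -0.005 and 0.005 m and angle between the x axis of cell and the x axis of tester, either way round below 0.12 rad and linear speed of cell below 0.01 m/s and value of joint slide below 0.008 m), for 0.2 s.
3. the sliding contact is pushed up to the cell's end (x of slide_tip in the frame of cell above -0.0345 m), for 0.2 s.
At the end, for the whole second after the job is handed in: The cell lies at rest on the bed, its middle within 5 mm of the line, square to within 0.12 rad; its button end is within 2 mm of the fixed contact, the sliding contact within 2 mm of its other end. Copper bar within 15 mm, other bystanders within 20 mm of their starts (y of cell in the frame of tester between -0.005 and 0.005 m and angle between the x axis of cell and the x axis of tester, either way round below 0.12 rad and height (world z) of cell between 0.025 and 0.033 m and x of cell in the frame of tester above -0.0005 m and x of slide_tip in the frame of cell above -0.0345 m and linear speed of cell below 0.01 m/s and distance of bar from where it was at the start of the episode below 0.015 m and distance of each of spare_cell, driver, bit_case from where it was at the start of the episode below 0.02 m); the robot touches nothing.
It fails at once if the cell is lifted off the bed (6 mm or more) (height (world z) of cell above 0.035 m).
It fails at once if the copper bar is pushed away by 15 mm or more (distance of bar from where it was at the start of the episode above 0.015 m).
It fails at once if another thing on the bench is moved by 20 mm or more (distance of any of spare_cell, driver, bit_case from where it was at the start of the episode above 0.02 m).
It also fails if it takes over 58 s, if anything falls off the work surface, if the arm or the gripper's body presses on something with over 40 N, if the wrist force passes 120 N, or if a joint passes its speed limit or range.

## Working session

There is one attempt and no reset: what is moved stays moved. The work goes in short steps, each a Python script; the robot and the scene stay as the last script left them, time stands still between calls to the robot, and variables do not carry over. Pictures are saved under pics/ and viewed, about 8 in all and at most 12, crops included, and the job is handed in when it is done.

```bash
ls; mkdir -p pics; cat > h.py <<'E'
import numpy as np, cv2
from plant import ctrl, sensors, optics
def grab(name, fn=None):
    s=sensors.read_state(); im,d=optics.grab_frame(name); p=optics.camera_params(name)
    K=np.array(p["mtx"])
    if name=="wrist":
        T=np.array(p["T_tool_cam"]); Rw=s["eef_rot"]@T[:3,:3]; o=s["eef_rot"]@T[:3,3]+s["eef_pos"]
    else:
        Rw=np.array(p["R"]).T; o=-Rw@np.array(p["t"])
    if fn: cv2.imwrite("pics/"+fn,im[:,:,::-1])
    return dict(im=im,d=d,K=K,k1=p["k1"],Rw=Rw,o=o)
def rays(c,uv):
    uv=np.atleast_2d(uv).astype(float); K=c["K"]
    q=np.c_[(uv[:,0]-K[0,2])/K[0,0],(uv[:,1]-K[1,2])/K[1,1]]
    u=q.copy()
    for _ in range(20): u=q/(1+c["k1"]*(u**2).sum(1,keepdims=True))
    return np.c_[u,np.ones(len(u))]
def plane(c,uv,z):
    r=rays(c,uv)@c["Rw"].T
    return c["o"]+r*((z-c["o"][2])/r[:,2])[:,None]
def depthpt(c,uv):
    uv=np.atleast_2d(uv); d=c["d"][uv[:,1].astype(int),uv[:,0].astype(int)]
    return c["o"]+(rays(c,uv)*d[:,None])@c["Rw"].T
E
python3 - <<'E'
from h import *
c=grab("top","top0.png"); print(c["o"],c["Rw"],c["K"],c["k1"])
s=grab("side","side0.png"); print(s["o"]); print(sensors.read_state(), ctrl.tcp_to_tips)
E
```

```text
pics
[ 329.09881465    5.20656397 1061.28829793] [[-0.1278501  -0.96728954  0.21910112]
 [-0.99178101  0.12579874 -0.02334767]
 [-0.00497869 -0.22028533 -0.97542277]] [[383.10722304   0.         320.2107494 ]
 [  0.         383.10722304 195.25336466]
 [  0.           0.           1.        ]] 0.030830191064613828
[463.42577171 712.89542196 500.65380785]
{'t': 0.1, 'q': array([-1.45449375e+00,  2.07365156e-01,  1.54278231e+00,  6.86671797e-07,
        1.39350533e+00, -1.50476735e-01]), 'qvel': array([ 0.00093621, -0.0030894 , -0.00192427, -0.00027785,  0.00155768,
       -0.00025781]), 'tau': array([-1.94646605e-04, -3.84093440e+01, -2.92546248e+01, -3.44484106e-04,
        4.84656659e-03,  2.70469940e-06]), 'eef_pos': array([ 151.51458194, -554.03752145,  255.2382268 ]), 'eef_rot': array([[ 9.64625025e-01,  2.63625690e-01, -2.38388065e-04],
       [ 2.63625616e-01, -9.64622904e-01,  2.04629773e-03],
       [ 3.09502064e-04, -2.03675520e-03, -9.99997878e-01]]), 'force': array([-0.60496789, -0.40512898, -0.59851058]), 'wrist_torque': array([-0.00080012, -0.01954665, -0.00821327]), 'grip_width': 85.27074786597028} 25.0
```

View pics/top0.png

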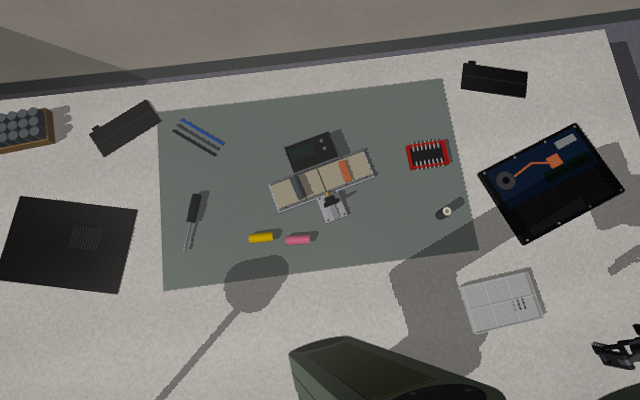

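View pics/side0.png

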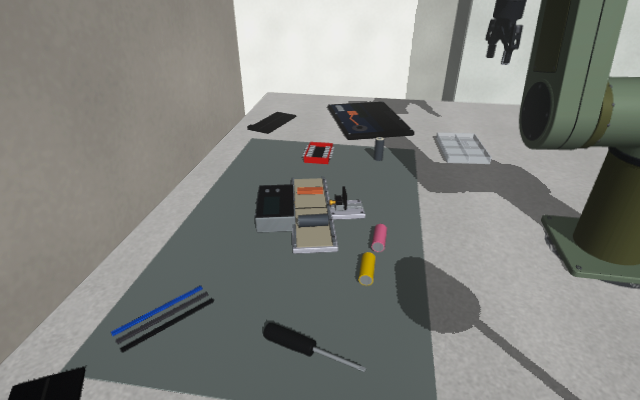

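The top view shows the bed running from about (275,197) to (372,162). The console is on its far side at (312,148), the cell at (300,187), the copper bar at (346,171) and the slide at (331,205). The pink and yellow look-alikes are in front of the tester. Next I'll go above the bed for a close look.

```bash
python3 - <<'E'
from h import *
c=grab("top")
P=plane(c,[[275,197],[372,162],[300,187],[346,171],[319,180],[331,205]],14); print(P.round(0))
T=np.array(optics.camera_params("wrist")["T_tool_cam"]); print(T.round(3))
m=P[4]; e=P[0]-P[1]; e[2]=0; e/=np.linalg.norm(e)   # along bed, +left
# tester x points to console; y = z x x
y=e; x=np.cross(y,[0,0,1]); print(x,y)
for ya in (y,-y,x,-x):
    R=np.c_[np.cross(ya,[0,0,-1]),ya,[0,0,-1]]
    off=R@T[:3,3]; p=m-off; p[2]=330
    q=ctrl.solve_ik(p,R); print(p.round(0),None if q is None else np.round(q,2))
E
```

```text
[[ 576.  106.   14.]
 [ 642. -179.   14.]
 [ 595.   34.   14.]
 [ 625. -102.   14.]
 [ 609.  -22.   14.]
 [ 533.  -46.   14.]]
[[   0.      -0.964   -0.267   67.142]
 [   1.       0.       0.       0.645]
 [  -0.      -0.267    0.964 -117.368]
 [   0.       0.       0.       1.   ]]
[ 0.97418909  0.22573349 -0.        ] [-0.22573349  0.97418909  0.        ]
[674.  -8. 330.] [-0.14  0.38  1.18 -0.    1.59 -1.94]
[543. -37. 330.] [-0.23  0.09  1.52 -0.    1.53  1.12]
[623. -88. 330.] [-0.28  0.28  1.3  -0.    1.56 -0.5 ]
[594.  43. 330.] None
```

```bash
python3 - <<'E'
from h import *
y=np.array([-.2257,.9742,0]);x=np.array([.9742,.2257,0])
R=np.c_[x,-y,[0,0,-1]]
m=np.array([609,-22,0])
p=m+40*x; p[2]=310
ctrl.move_ptp(p,R)
c=grab("wrist","w1.png"); print(sensors.read_state()["eef_pos"],c["K"][0,0],c["o"])
np.save("w1.npy",c,allow_pickle=True)
E
```

```text
[647.87333356 -14.07970603 309.91110963] 287.1445392180682 [7.13499755e+02 3.46220073e-01 4.27229430e+02]
```

View pics/w1.png

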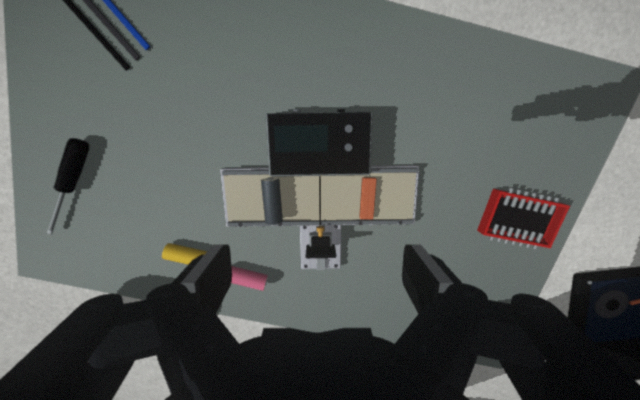

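The close view shows the bed at u 222–417, the line at u≈320, the cell at (271,200), the bar at (368,198), and the slide's thumb plate at (320,243). Next I'll measure these with masks.

```bash
cat >> h.py <<'E'
def rect(c,mask,z,minA=60):
    cs,_=cv2.findContours(mask.astype(np.uint8),cv2.RETR_EXTERNAL,cv2.CHAIN_APPROX_NONE)
    out=[]
    for k in cs:
        if cv2.contourArea(k)<minA: continue
        P=plane(c,k[:,0,:],z)[:,:2].astype(np.float32)
        r=cv2.minAreaRect(P); out.append((cv2.contourArea(k),k[:,0].mean(0).round(),np.round(r[0],1),np.round(r[1],1),round(r[2],1),cv2.boxPoints(r)))
    return out
def masks(c):
    h=cv2.cvtColor(c["im"],cv2.COLOR_RGB2HSV); H,S,V=[h[...,i].astype(int) for i in range(3)]
    return dict(bed=(H>10)&(H<30)&(S>25)&(S<110)&(V>130), bar=(H<16)&(S>130)&(V>120))
E
python3 - <<'E'
from h import *
c=np.load("w1.npy",allow_pickle=True).item()
h=cv2.cvtColor(c["im"],cv2.COLOR_RGB2HSV)
for n,(u,v) in dict(bed=(300,200),line=(320,200),cell=(271,200),celle=(271,220),bar=(368,198),mat=(240,250)).items(): print(n,c["im"][v,u],h[v,u],c["d"][v,u],depthpt(c,[[u,v]])[0].round(1))
print("row200",c["im"][200,255:290].mean(1).round().astype(int))
print("line",c["im"][200,314:327].mean(1).round().astype(int))
M=masks(c)
for n,z in (("bed",14),("bar",24)):
    for r in rect(c,M[n],z): print(n,r[:5])
for v in (178,200,220): print("cell row",v,c["im"][v,255:290].mean(1).round().astype(int))
print("col",c["im"][165:232,271].mean(1).round().astype(int))
E
```

```text
bed [157 153 134] [ 25  37 157] 428.04993 [596.1  -1.6  14.8]
line [83 82 69] [28 43 83] 427.0174 [603.1 -30.6  15.9]
cell [60 65 70] [105  36  70] 400.54633 [594.6  38.   41.3]
celle [68 74 80] [105  38  80] 410.0916 [564.9  32.7  39.7]
bar [160  92  66] [  8 150 160] 415.57394 [624.4 -96.8  26.1]
mat [116 123 117] [ 64  15 123] 464.21118 [488.5  75.3   1.5]
row200 [153 151 150 154 150 151 146 127  91  75  84  87  96  89  81  73  65  60
  57  52  48  44  40  39  39  50  75  89  91  93  91  91  94  92  90]
line [150 147 150 150 135  82  78 129 149 147 149 150 150]
bed (1646.0, array([341., 197.]), array([612.9, -61.2]), array([66.4, 61.3]), 13.0)
bed (940.5, array([304., 200.]), array([599.2,  -1.9]), array([66.4, 51.7]), 13.0)
bed (1548.5, array([246., 195.]), array([581.4,  75.5]), array([69.5, 64.6]), 13.0)
bed (1482.0, array([393., 194.]), array([ 632.5, -132.7]), array([69.4, 66.5]), 13.1)
bar (3377.0, array([522., 218.]), array([ 643.6, -329.6]), array([ 69.2, 120. ]), 1.1)
bar (483.5, array([367., 198.]), array([623.1, -96.7]), array([60.6, 19.2]), 11.8)
cell row 178 [153 155 150 152 149 152 143 137 128 127 116 106  98  85  80  76  76  73
  80  88  86  86  80  73  85  88  94  90  92  90  92  93  90  92  94]
cell row 200 [153 151 150 154 150 151 146 127  91  75  84  87  96  89  81  73  65  60
  57  52  48  44  40  39  39  50  75  89  91  93  91  91  94  92  90]
cell row 220 [106 105 105 106 106 108 107 109 101  93  78  73  75  78  82  74  74  70
  60  56  50  46  46  43  41  40  37  51  69  74  76  76  76  74  78]
col [ 37  36  31  35  39  42  42  44  47  64  94 105  84  76  75  76  65  60
  58  61  59  59  60  63  62  62  62  62  62  63  64  65  63  62  65  65
  67  61  68  68  67  70  69  67  70  66  67  70  66  71  71  75  71  73
  73  74  73  72  75  92 120 119 118 114 116 117 116]
```

```bash
cat >> h.py <<'E'
A=np.deg2rad(13.0); X=np.array([np.cos(A),np.sin(A),0]); Y=np.array([-np.sin(A),np.cos(A),0])
def dark_run(row,lo,hi,thr):   # half-level crossings of the dark run in row[lo:hi]
    i=np.arange(lo,hi); b=row[lo:hi]<thr; j=i[b]
    if len(j)==0: return None
    a,e=j[0],j[-1]
    f=lambda p,q:p+(row[p]-thr)/(row[p]-row[q])*(q-p)
    return f(a-1,a), f(e+1,e)
def line_pts(c,rows,lo,hi,thr=115):
    g=c["im"].astype(float).mean(2); uv=[]
    for v in rows:
        r=dark_run(g[v],lo,hi,thr)
        if r: uv.append(((r[0]+r[1])/2,v))
    return plane(c,uv,14)
E
python3 - <<'E'
from h import *
c=np.load("w1.npy",allow_pickle=True).item()
L=line_pts(c,range(180,217,3),314,327)
print("line pts",L[[0,-1]].round(1)); d=L[0]-L[-1]; print("line yaw",np.degrees(np.arctan2(d[1],d[0])))
mid=(np.array([581.4,75.5,0])+np.array([632.5,-132.7,0]))/2
o=mid+2*X; lm=L.mean(0); o=o+((lm-o)@Y)*Y; o[2]=0; print("tester o",o, "mid y-dev",(mid-lm)@Y)
g=c["im"].astype(float).mean(2)
for v in (180,190,200,210,218):
    e=[]
    row=g[v]; a=dark_run(row,255,276,112)[0]
    r=row[272:290]; e2=272+np.argmax(np.diff(r))+.5
    P=plane(c,[[a,v],[e2,v],[(a+e2)/2,v]],27)-o; print(v,a,e2,(P@Y).round(1),(P@X).round(1))
B=np.array([623.1,-96.7,0])-o; print("bar",B@X,B@Y)
P=plane(c,[[271.5,174],[271.5,224.5]],32)-o; print("ends x",P@X)
pp=plane(c,[[320,243]],56)-o; print("plate top",pp@X,pp@Y)
np.save("o.npy",o)
E
```

```text
line pts [[632.1 -23.1  14. ]
 [577.9 -35.8  14. ]]
line yaw 13.208503132141141
tester o [608.98570753 -28.52679509   0.        ] mid y-dev 0.38660588008907837
180 260.5140186915888 279.5 [84.  57.1 70.5] [26.4 26.4 26.4]
190 261.37254901960785 279.5 [83.5 57.6 70.6] [11.8 11.8 11.8]
200 262.41818181818184 280.5 [82.8 56.6 69.7] [-3.  -3.1 -3. ]
210 263.51851851851853 281.5 [82.  55.7 68.8] [-18.2 -18.2 -18.2]
218 264.2920353982301 282.5 [81.4 54.6 68. ] [-30.5 -30.6 -30.6]
bar -1.5830902545357226 -69.60095505943886
ends x [ 35.96055367 -38.86489377]
plate top [-57.50264731] [-0.31384724]
```

Sizes check out: the cell measures 26 mm, and the line agrees with the bed middle to 0.4 mm. The cell is at y≈+69.6 and skewed by about 0.045 rad. First roll stroke:

```bash
cat >> h.py <<'E'
import os
if os.path.exists("o.npy"): o=np.load("o.npy")
def Rt(dyaw=0):
    c_,s_=np.cos(dyaw),np.sin(dyaw); Q=np.array([[c_,-s_,0],[s_,c_,0],[0,0,1]])
    return Q@np.c_[Y,X,[0,0,-1]]
def at(x,y,z): p=o+x*X+y*Y; p[2]=z; return p
def stroke(cy,dist,yaw0=0,yaw1=0,cx=-1.5,vel=25):
    "roll the cell at y=cy by dist along -y; dist<=18"
    T=25
    ctrl.move_l(at(cx,cy+dist/2,52+T),Rt(yaw0),vel=120)
    ctrl.move_l(at(cx,cy+dist/2,44+T),vel=50); ctrl.hold(.2)
    hit=ctrl.move_l(at(cx,cy+dist/2,33+T),vel=8,threshold=2.5)
    s=sensors.read_state(); z=s["eef_pos"][2]
    ctrl.move_l(at(cx,cy-3*dist/2,z),Rt(yaw1),vel=vel)
    s2=sensors.read_state()
    ctrl.hold(.15)
    ctrl.move_l(at(cx,cy-3*dist/2,52+T),vel=60)
    print("hit",hit,"z",z.round(1),"f0",s["force"].round(1),"f1",s2["force"].round(1),"t",s2["t"])
E
python3 - <<'E'
from h import *
ctrl.gripper_to(20)
ctrl.move_ptp(at(-1.5,80,110),Rt(.09))
stroke(69.6,14,.09,0)
ctrl.move_l(at(0,40,200),vel=200)
c=grab("wrist","w2.png"); np.save("w2.npy",c,allow_pickle=True)
print(sensors.read_state()["t"],sensors.read_state()["grip_width"])
E
```

```text
hit True z 67.1 f0 [-0.9  0.4  4.6] f1 [ 2.1 -0.2  3.8] t 7.6
8.8833 20.316842824551024
```

View pics/w2.png

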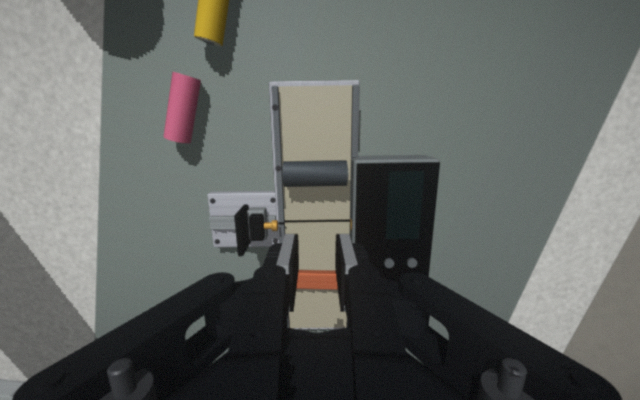

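The cell is at (315,173), looks nearly square and is still rolling freely. The line is at v≈221. Measure in this view:

```bash
cat >> h.py <<'E'
def cell_y(c,y0,w=30):
    "cell y at several x, from this wrist view; silhouette edges on plane z=27, corrected by the line seen in the same view"
    g=cv2.GaussianBlur(c["im"],(3,3),0).astype(float).mean(2)
    def prof(x,z,ys):
        P=np.array([at(x,y,z) for y in ys])-c["o"]; q=P@c["Rw"]; q=q[:,:2]/q[:,2:]
        q=q*(1+c["k1"]*(q**2).sum(1,keepdims=True)); uv=(q@np.diag([c["K"][0,0],c["K"][1,1]])+c["K"][:2,2]).astype(np.float32)
        return cv2.remap(g.astype(np.float32),uv[:,0].reshape(1,-1),uv[:,1].reshape(1,-1),cv2.INTER_LINEAR)[0]
    ln=[];ce=[]
    for x in (-24,-16,-8,0,8,16,24):
        ys=np.arange(-8,8,.25); p=prof(x,14,ys); wgt=np.clip(np.median(p)-15-p,0,None)
        ln.append((wgt@ys)/max(wgt.sum(),1e-9) if wgt.sum()>50 else np.nan)
        ys=np.arange(y0-w,y0+w,.25); p=prof(x,27,ys); d=np.gradient(cv2.GaussianBlur(p.reshape(1,-1),(9,1),0)[0])
        h=len(ys)//2; a,b=ys[:h][np.argmin(d[:h])],ys[h:][np.argmax(d[h:])]
        ce.append((x,a,b,(a+b)/2))
    ce=np.array(ce); return np.array(ln),ce
E
python3 - <<'E'
from h import *
for f,y0,w in (("w1.npy",69.6,18),("w2.npy",55,18)):
    c=np.load(f,allow_pickle=True).item()
    ln,ce=cell_y(c,y0,w); print("line",ln.round(1)); print(ce.round(1)); print(np.polyfit(ce[:,0],ce[:,3],1).round(3))
    P=(c["o"]-o); print("cam",P@X,P@Y)
E
```

```text
line [-0.1 -0.1 -0.   0.   0.1  0.1  0.1]
[[-24.   55.8  82.1  69. ]
 [-16.   55.6  82.1  68.8]
 [ -8.   56.4  82.8  69.6]
 [  0.   56.6  82.8  69.7]
 [  8.   57.4  83.6  70.5]
 [ 16.   57.4  83.6  70.5]
 [ 24.   57.4  84.1  70.7]]
[4.2000e-02 6.9832e+01]
cam 108.33037425015785 4.622456516655721
line [-0.9 -0.7 -0.5 -0.3 -0.2 -0.1 -0. ]
[[-24.   41.5  68.   54.8]
 [-16.   41.5  68.   54.8]
 [ -8.   42.   68.2  55.1]
 [  0.   42.2  68.5  55.4]
 [  8.   42.5  68.8  55.6]
 [ 16.   42.5  69.   55.8]
 [ 24.   42.5  69.   55.8]]
[2.5000e-02 5.5304e+01]
cam -1.2287107688509995 107.27757669692748
```

Rolled 14.3 mm against 14 commanded, and now square to the line. Three more strokes, then re-measure.

```bash
python3 - <<'E'
from h import *
y=55.4
for i in range(3):
    stroke(y,14); y-=14.1
ctrl.move_l(at(0,-10,200),vel=200)
c=grab("wrist","w3.png"); np.save("w3.npy",c,allow_pickle=True)
ln,ce=cell_y(c,y,18); print(y,ln.round(1)); print(ce.round(1)); print(np.polyfit(ce[:,0],ce[:,3],1).round(3)); print(sensors.read_state()["t"])
E
```

```text
hit True z 67.1 f0 [-0.   0.5  4.6] f1 [2.4 0.4 3.2] t 12.4083
hit True z 67.1 f0 [-0.   0.5  4.9] f1 [1.9 0.7 3.8] t 15.475
hit True z 67.1 f0 [-0.2 -0.5  3.3] f1 [ 3.  -0.2  3.7] t 18.5417
13.099999999999996 [nan nan nan nan nan nan nan]
[[-24.    0.6  26.3  13.5]
 [-16.    0.6  26.6  13.6]
 [ -8.    0.8  26.8  13.8]
 [  0.    0.8  26.8  13.8]
 [  8.    1.1  27.1  14.1]
 [ 16.    1.1  27.1  14.1]
 [ 24.    1.3  27.3  14.3]]
[ 0.017 13.904]
19.825
```

View pics/w3.png

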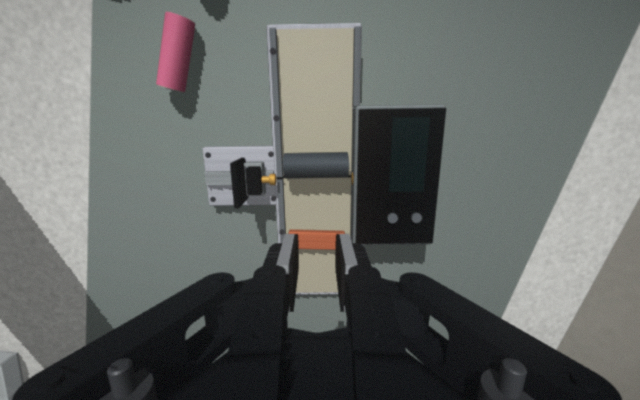

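The cell is at (316,165), about 14.2 mm short of the line and square. The bar hasn't moved. Last stroke:

```bash
python3 - <<'E'
from h import *
stroke(14.1,14.1)
ctrl.move_l(at(0,-25,200),vel=200)
c=grab("wrist","w4.png"); np.save("w4.npy",c,allow_pickle=True)
ln,ce=cell_y(c,0,18); print(ce.round(1)); print(np.polyfit(ce[:,0],ce[:,3],1).round(3)); print(sensors.read_state()["t"])
# reference: thumb plate / pushing pose reachability
for y_ in (Rt(0),Rt(np.pi/2),Rt(-np.pi/2)):
    print(ctrl.solve_ik(at(-110,0,60),y_))
E
```

```text
hit True z 67.1 f0 [0.3 0.3 5.1] f1 [2.3 0.5 3.8] t 23.375
[[-24.  -14.   12.5  -0.8]
 [-16.  -13.8  12.5  -0.6]
 [ -8.  -13.5  13.   -0.2]
 [  0.  -13.2  13.   -0.1]
 [  8.  -13.   13.2   0.1]
 [ 16.  -13.   13.2   0.1]
 [ 24.  -13.   13.2   0.1]]
[ 0.02  -0.196]
24.6667
[-2.77425314e-01  3.17864780e-01  1.86454507e+00 -4.44089210e-16
  9.59182804e-01 -5.04318117e-01]
[-2.77425314e-01  3.17864780e-01  1.86454507e+00 -4.44089210e-16
  9.59182804e-01 -2.07511444e+00]
[-2.77425314e-01  3.17864780e-01  1.86454507e+00 -4.44089210e-16
  9.59182804e-01  1.06647821e+00]
```

View pics/w4.png

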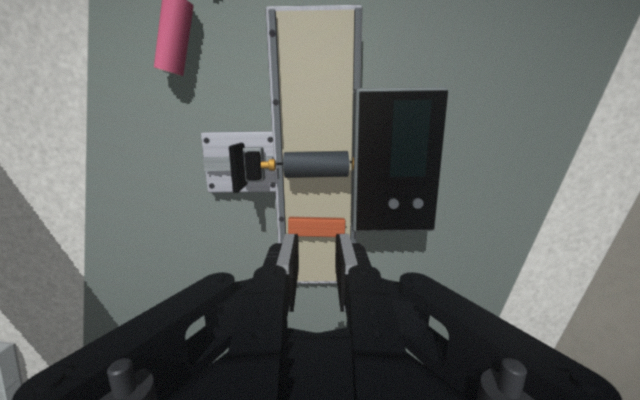

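The cell is on the line: y ≈ -0.2 mm, skew about 0.02 rad, axis in line with both contacts. Now push the slide from behind with the fingers shut.

```bash
python3 - <<'E'
from h import *
ctrl.gripper_to(0)
ctrl.move_l(at(-128,0,150),Rt(0),vel=200)
ctrl.move_l(at(-128,0,60),vel=120); ctrl.hold(.2)
f0=sensors.read_state()["force"]
h1=ctrl.move_l(at(-85,0,60),vel=25,threshold=1.5); s=sensors.read_state(); print(h1,((s["eef_pos"]-o)@X).round(2),((s["force"]-f0)@X).round(2))
x=(s["eef_pos"]-o)@X
for i in range(6):
    h=ctrl.move_l(at(-62,0,60),vel=12,threshold=9); s=sensors.read_state(); F=(s["force"]-f0)@X
    print(h,((s["eef_pos"]-o)@X).round(2),F.round(2),s["t"])
    if F<-7 or not h: break
ctrl.hold(.3)
c=grab("side","side5.png"); cv2.imwrite("pics/side5c.png",cv2.resize(c["im"][150:270,230:390,::-1],None,fx=5,fy=5))
E
```

```text
True -93.23 0.5
True -81.12 0.71 29.6083
True -81.15 -0.21 30.3
True -81.19 0.54 30.9333
True -81.25 0.76 31.6
True -81.37 0.42 32.2917
True -81.49 -0.16 33.0167
```

View pics/side5c.png

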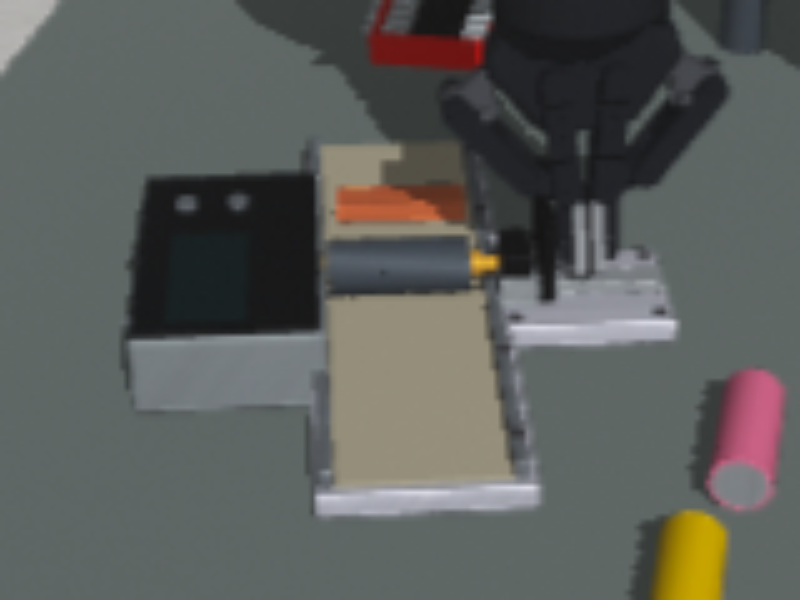

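The contact tip touches the cell. The repeated 9 N stops all fell at one place, with the finger face at about -68, which matches slide ≈ 17 mm. Back off and check from above.

```bash
python3 - <<'E'
from h import *
ctrl.move_l(at(-125,0,60),vel=60)
ctrl.move_l(at(-125,0,140),vel=150)
ctrl.gripper_to(20)
ctrl.move_l(at(0,-40,170),vel=200)
c=grab("wrist","w6.png"); ln,ce=cell_y(c,0,18); print(np.polyfit(ce[:,0],ce[:,3],1).round(3),sensors.read_state()["t"])
r=rect(c,masks(c)["bar"],24)
for q in r: d=np.r_[q[2],0]-o; print("bar?",q[0],d@X,d@Y,q[3])
cv2.imwrite("pics/w6c.png",cv2.resize(c["im"][60:260,180:460,::-1],None,fx=2.8,fy=2.8,interpolation=cv2.INTER_CUBIC))
E
```

```text
[ 0.014 -0.339] 36.125
bar? 1112.5 -1.9577997597564087 -69.0012944998743 [60.7 20.7]
```

View pics/w6c.png

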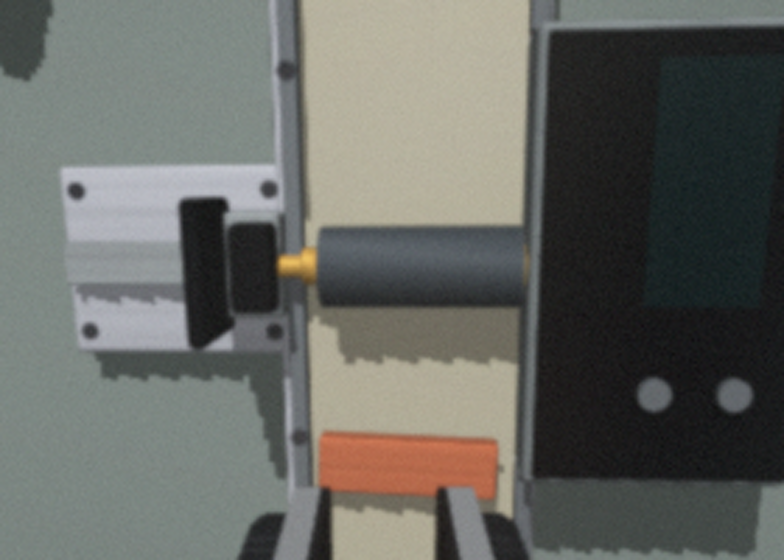

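The cell sits between the tip (317,265) and the console face (526,265) with no visible gap, square, and the bar is in place. Handing in.

```bash
python3 - <<'E'
from h import *
ctrl.finish_job(); print(sensors.read_state()["t"])
E
```

```text
the job is handed in; nothing more can be done
the job is handed in; nothing more can be done
```

The cell is on test and the job is handed in, with the last clock reading at 36 s of the 58 s allowed. No verdict came back.

- **Rolling:** I rolled the cell about 70 mm onto the line in five light fingertip strokes of about 14 mm each. The first stroke also took out a small skew.
- **Contact:** I pushed the sliding contact with the fingers shut. It stopped hard at a slide of about 17 mm, and repeated pushes of about 9 N went no farther.

| Last check, from above | Measured | Limit |
|---|---|---|
| Cell off the line | about 0.3 mm | 5 mm |
| Skew | about 0.014 rad | 0.12 rad |
| Gaps at both contacts | none visible by eye; estimated under 1 mm | 2 mm |
| Copper bar movement | under 1 mm | 15 mm |

No check failed or disagreed. I did not re-measure the spare cell, driver and bit case, but the arm did not go near them.

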